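Slacken the left-hand-thread reel nut

TASK

The solder reel under the red wing nut is clamped too tight to pay out. Slacken the red nut by about a sixth of a turn and leave it there; it has a left-hand thread, so the usual loosening direction would only tighten it further. Leave the black wing nut on the other reel stand as tight as it is.

Things in the scene. Friction and masses are not known exactly. Their poses are not given: they have to be found in the camera images.
- red_nut_grip (a point): The red wing nut on a white solder reel (63 mm wide, black flanges) on a fixed round grey stand (94 mm wide). Point: on the turning axis, mid-height of the upright wings (60 long, 10 thick, 28 high), 93 mm above the bench, 28 mm above the 42 mm washer. x along the wings (ends alike), y across them, z up; turns with the nut. Left-hand thread: loosens clockwise from above. Stands may swap places.
- red_nut (a joint): Turn of the red nut in rad: grows clockwise seen from above, which loosens it; starts within 0.05 of 0 (tight); anticlockwise tightens it, to a dead stop at -0.4. Friction about 0.12 N m; stays where it is left; it does not rise noticeably.
- black_nut_grip (a point): The black wing nut on a white solder reel (63 mm wide, black flanges) on a fixed round grey stand (94 mm wide). Point: on the turning axis, mid-height of the upright wings (60 long, 10 thick, 28 high), 93 mm above the bench, 28 mm above the 42 mm washer. x along the wings (ends alike), y across them, z up; turns with the nut. Ordinary right-hand thread: a bystander on its own stand.
- black_nut (a joint): Turn of the black nut in rad: grows anticlockwise seen from above, which loosens it; starts within 0.05 of 0 and must stay near it.
Things that resemble listed ones, but are neither listed nor needed, are in the scene too. What is shaped like the part that bears red_nut_grip but pink is not meant.

How it is judged:
By the outcome, as a careful person would: the job done as asked, in the order asked, and still so for the second after the job is handed in, with the robot touching nothing.
It also fails if it takes over 32 s, if anything falls off the work surface, if the arm or the gripper's body presses on something with over 40 N, if the wrist force passes 120 N, or if a joint passes its speed limit or range.

ROBOT

A 6-joint arm with a two-finger parallel gripper is mounted at the origin on a cart in front of the work surface, level with it; the furniture and walls round the work are solid. World frame = base frame: x ahead of the robot, y to its left, z up, the work surface at z = 0. Lengths are in m, angles in rad, forces in N, time in s.
With the tool pointing down it reaches from about 0.375 to 0.9 m from the base axis. Payload 3.1 kg.
Tool frame: the origin (TCP) lies midway between the tips of the shut fingers; the grasp point (between the pads) lies 19 mm behind it; z points along the fingers, y is the line along which they close (so a half turn about z gives the same grasp; the last joint's range is limited). The gripper opens to 85 mm and grips with 20 to 120 N. Pads are 22 mm wide; open, the fingers measure 114 mm over their backs; the gripper's body (76 mm by 85 mm) begins 54 mm behind the grasp point. The pads swing forward as they close: fully open they stand 13 mm farther back than shut.
Start: joints at [-0.922, 0.527, 1.433, -0, 1.181, -0.178], TCP at [0.46, -0.423, 0.231] pointing down, gripper open.
Joint ranges: [-3.08, 3.08], [-0.75, 2.2], [0.22, 2.44], [-1.43, 4.57], [0, 2.65], [-2.85, 2.85]. Speed limits (rad/s): [2.79, 2.79, 3.14, 3.14, 3.14, 3.14].

INTERFACE

Orientations are given as a unit quaternion [x, y, z, w].
In Python, from station import manip gives the robot as it stands.
- The arm moves only by the tool step_arm, never from a script. Its argument "targets" is text: rows parted by semicolons, each of 4 numbers parted by spaces: the shift along the tool's x, y, z in mm, then the turn about the tool's z in degrees. A call has 1 to 12 rows; each row is the pose to reach, as a shift and turn from the pose commanded when the call began, along the tool's axes at that moment; what a row does not reach only later rows make up. A row lasts 1/10 s, in which the tool goes at most 50 mm and 8.59 degrees, less where a joint would pass 70% of its speed; a pose out of reach is approached as far as the arm can. A call with a gripper value outside its range is refused whole. "gripper" is the closure, from 0 (fully open) to 1 (shut), set as the call begins (left out, the last holds). The fingers move at their own pace and stop on an object; "squeeze" is the grip in N (left out, the last holds). Time passes only in rows, so rows that repeat a pose let the fingers close. It gives the time, the measured TCP pose, the force, the opening and the grip force at its end, in the units of the state.
- manip.sense(): the state, without advancing time (a new reading comes with each control period).
- manip.snapshot(name): name is "side" or "top" or "wrist"; returns the picture (400x640x3 uint8, red, green, blue); there is no depth.
- manip.get_calibration(name): a dict with "fov_y" (degrees; the focal length in pixels is half the picture's height over the tangent of half this angle, whatever the lens; pixels are square), "cx", "cy" (the principal point, pixels), "k1" (the pictures are not rectified: a ray, as slopes to the right and down, at radius r is drawn at 1 + k1 r^2 times it, then the intrinsics apply), "extrinsics" (4x4, takes a point from camera to world coordinates); the wrist camera has in their place "tool_from_camera" (4x4, takes a point from camera to tool coordinates, whose origin is the TCP and whose axes are the flange's). Camera axes: x right, y down, z forward; pixel columns grow to the right and rows downward; lengths in m; the calibration is good to about 2 mm. A picture is of the moment at which its call begins: read the wrist's pose just before it. get_calibration takes no time and is no camera call.
- manip.sign_off(): hands the job in; it is judged then, once.
Trained networks look in the newest picture that a camera, given by its name, has taken for a name from the list of things; names that differ only in an ending like _2 or _b are one class to them, and where a whole thing is asked for, a point or a joint stands for the part that bears it (a point fixed in the world has none). Each returns a list of dicts, best first, with "p" (0 to 1); they miss things now and then, are a little off and sometimes report something else, mostly with a low value. They report only what shows in the picture. A call takes as long as a camera call. They do not tell look-alikes from the thing itself.
- manip.recognise(camera, query): "position" ([column, row] in pixels, amid what is visible of it).
- manip.masks_of(camera, query): "pixels" (400x640 bool, what is visible of it) and "position" ([column, row] in pixels, amid what is visible of it).
- manip.mark_of(camera, query): "position" ([column, row] in pixels: a listed point, or the origin of a listed thing).
The state is a dict: "t": time; "q": joint angles; "qd": joint speeds; "tau": joint torques, N m; "tcp_pos": TCP position; "tool_rot": TCP orientation; "force": force on the tool from outside, world axes, zero at the start; "ft_torque": the same for the moment, N m; "finger_gap": opening from 0.0 (shut) to 1.0 (fully open); "gripper_force": force on a finger pad.
Only numpy, scipy, OpenCV 4.12 (cv2) and the standard library are available. Lean on these libraries where they do the work, as an engineer would, in place of code of your own. Each camera call takes 0.05 s, during which the arm holds its last target. There are 200 camera calls.

## Working session

There is one attempt and no reset: what is moved stays moved. The work goes in short steps, Python scripts to look and compute and a tool call to move; the robot and the scene stay as the last step left them, time stands still between calls to the robot, and variables do not carry over. Pictures are saved under pics/ and viewed, at most 10 in all, crops included, and the job is handed in when it is done.

Besides the shell and the picture viewer there is one more tool, called after "Emit:" by a JSON object that holds its "op" and its "data". step_arm: Moves the arm, as the interface text tells. Its arguments: {"type":"object","properties":{"targets":{"type":"string"},"gripper":{"type":"number"},"squeeze":{"type":"number"}},"required":["targets"]}

```bash
mkdir -p pics
cat > h.py <<'E'
import numpy as np, cv2
from station import manip
from scipy.spatial.transform import Rotation as R
def cam(name):
    c=manip.get_calibration(name); f=200/np.tan(np.radians(c['fov_y'])/2)
    if 'extrinsics' in c: T=np.array(c['extrinsics'])
    else:
        s=manip.sense(); W=np.eye(4); W[:3,:3]=R.from_quat(s['tool_rot']).as_matrix(); W[:3,3]=s['tcp_pos']
        T=W@np.array(c['tool_from_camera'])
    return c,f,T
def toworld(name,px,z):
    c,f,T=cam(name); K=np.array([[f,0,c['cx']],[0,f,c['cy']],[0,0,1.]])
    d=(np.array(px,float)-[c['cx'],c['cy']])/f; u=d.copy()
    for _ in range(30): u=d/(1+c['k1']*(u@u))
    r=T[:3,:3]@[u[0],u[1],1]; o=T[:3,3]
    return o+r*(z-o[2])/r[2]
def snap(name,fn):
    im=manip.snapshot(name); cv2.imwrite('pics/'+fn,im[:,:,::-1]); return im
E
python3 - <<'E'
from h import *
for n in ('top','side'):
    im=snap(n,n+'0.png')
    for q in ('red_nut_grip','black_nut_grip'):
        for d in manip.mark_of(n,q): print(n,q,round(d['p'],2),np.round(d['position'],1),np.round(toworld(n,d['position'],.093),3))
s=manip.sense(); print(s['t'],s['tcp_pos'],s['tool_rot'])
a=cv2.imread('pics/top0.png');b=cv2.imread('pics/side0.png');cv2.imwrite('pics/both0.png',cv2.resize(np.vstack([a,b]),None,fx=.75,fy=.75))
E
```

```text
top red_nut_grip 0.6 [395.4 211. ] [ 0.415 -0.495  0.093]
top black_nut_grip 0.78 [233.9 197.4] [ 0.444 -0.132  0.093]
side red_nut_grip 0.69 [297.8 261.2] [ 0.422 -0.51   0.093]
side black_nut_grip 0.49 [330.7 142.2] [ 0.449 -0.129  0.093]
0.3 [ 0.459715   -0.42307717  0.23097269] [ 9.15769304e-01  4.01704440e-01 -8.97775537e-05 -3.40443277e-04]
```

View pics/both0.png

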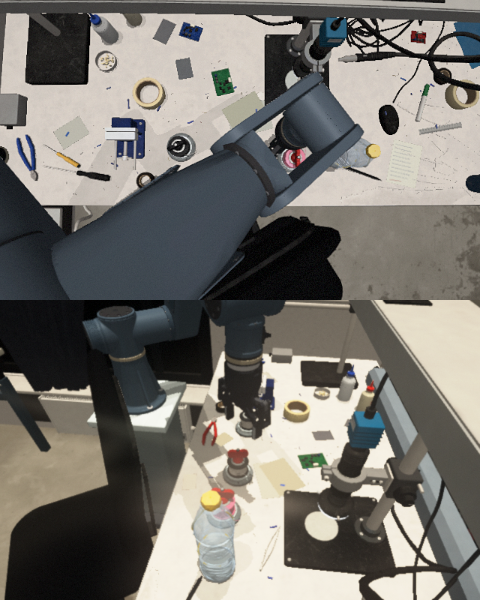

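The composite shows three stands. The black nut is at top (234,197). In the side view there are two reddish nuts, one at about (315,205) and one at about (302,261) behind the bottle. The network marked the (298,261) one, which looks pink. I'll check with an enlarged crop.

Run:
```python
from h import *
b=cv2.imread('pics/side0.png')[170:310,240:400];a=cv2.imread('pics/top0.png')[160:300,330:490]
cv2.imwrite('pics/crop.png',cv2.resize(np.hstack([b,a]),None,fx=2.5,fy=2.5,interpolation=cv2.INTER_CUBIC))
for d in manip.masks_of('side','red_nut_grip'):
    m=d['pixels'];im=cv2.imread('pics/side0.png');print(round(d['p'],2),d['position'],m.sum(),np.median(im[m],axis=0))
print(toworld('side',[315,205],.093), manip.sense()['t'])
im=snap('wrist','w0.png')
for d in manip.mark_of('wrist','red_nut_grip'): print(round(d['p'],2),d['position'],toworld('wrist',d['position'],.093))
w=cv2.imread('pics/w0.png');
```

```text
0.8 [315.6, 205.2] 404 [ 61.  71. 129.]
0.8 [302.0, 259.7] 304 [ 83.   98.  178.5]
[ 0.43622615 -0.35985529  0.093     ] 0.35
0.74 [342.8, 269.9] [ 0.41497581 -0.49714157  0.093     ]
0.66 [246.9, 133.3] [ 0.44043417 -0.35469574  0.093     ]
```

View pics/crop.png

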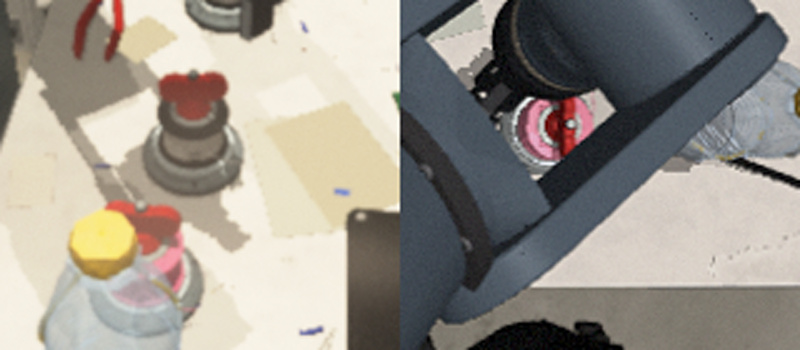

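View pics/w0.png

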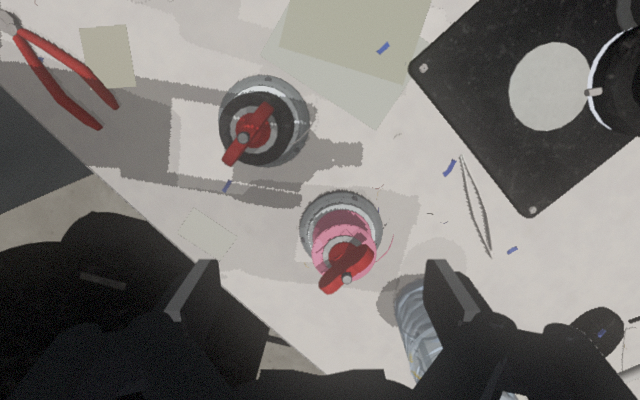

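There are two candidates in the wrist view. The nut at (247,133) sits on a white reel with black flanges on a grey stand. The one at (343,270) is on a pink reel and is the decoy. The target is (247,133), which puts it near world (0.440, -0.355). Next I'll get the wing direction.

```bash
cat >> h.py <<'E'
def measure(img,c0,rad=45,z=.105):
    """wing-direction from red pixels near c0 in a wrist picture; prints tool-frame shift"""
    hsv=cv2.cvtColor(img,cv2.COLOR_RGB2HSV); H,S,V=[hsv[...,i].astype(int) for i in range(3)]
    m=((H<8)|(H>172))&(S>140)&(V>70)
    yy,xx=np.nonzero(m); k=np.hypot(xx-c0[0],yy-c0[1])<rad; pts=np.c_[xx,yy][k].astype(float)
    w=np.array([toworld('wrist',p,z)[:2] for p in pts]); 
    mu=w.mean(0); e,v=np.linalg.eigh(np.cov((w-mu).T)); a=v[:,1]
    (c,sz,_)=cv2.minAreaRect((w*1000).astype(np.float32)); print('n',len(w),'std',np.sqrt(e),'rect c',c,sz)
    return mu,a
def plan(pos,a,zt):
    s=manip.sense(); M=R.from_quat(s['tool_rot']).as_matrix()
    d=M.T@(np.array([*pos,zt])-s['tcp_pos'])*1000
    aw=M.T@np.array([*a,0]); ang=np.degrees(np.arctan2(aw[1],aw[0])); ang=(ang+90)%180-90
    print('shift',d.round(1),'turn',round(ang,1),'q6',s['q'][5],'t',s['t'])
E
python3 - <<'E'
from h import *
im=cv2.imread('pics/w0.png')[:,:,::-1].copy()
mu,a=measure(im,(247,133)); print(mu,a,np.degrees(np.arctan2(a[1],a[0])))
plan((.440,-.355),a,.16)
print(manip.get_calibration('wrist')['tool_from_camera'])
E
```

```text
n 109 std [0.00480993 0.0101676 ] rect c (442.7119445800781, -354.8023376464844) (23.74323844909668, 38.59434509277344)
[ 0.44400106 -0.35540897] [-0.99590499 -0.09040601] -174.81303477180467
shift [ 36.8 -60.7  71.2] turn 42.2 q6 -0.17847729021076583 t 0.45
[[-2.18998940e-03 -9.51405062e-01 -3.07934427e-01  7.77222719e-02]
 [ 9.99997591e-01 -2.03765162e-03 -8.16251888e-04 -1.33629211e-03]
 [ 1.49123095e-04 -3.07935473e-01  9.51407233e-01 -1.42124705e-01]
 [ 0.00000000e+00  0.00000000e+00  0.00000000e+00  1.00000000e+00]]
```

Emit:
{"op": "step_arm", "data": {"targets": "18 -30 20 16; 37 -61 40 33; 37 -61 50 39; 37 -61 50 39; 37 -61 50 39", "gripper": 0}}

```text
t: 0.95
tcp_pos: [0.4399, -0.3542, 0.181]
tool_rot: [0.997, 0.071, -0.0, -0.0]
force: [0.0, -0.2, 0.1]
finger_gap: 0.996
gripper_force: 0.0
```

Run:
```python
from h import *
s=manip.sense(); print(s['t'],s['tcp_pos'],s['q'])
im=snap('wrist','w1.png')
for d in manip.mark_of('wrist','red_nut_grip'): print(round(d['p'],2),d['position'],toworld('wrist',d['position'],.093))
for d in manip.masks_of('wrist','red_nut_grip'):
    print(round(d['p'],2),d['position'],d['pixels'].sum())
```

```text
0.95 [ 0.43989224 -0.35419364  0.18096476] [-8.75711979e-01  5.11616494e-01  1.63595355e+00 -2.52960961e-05
  9.94830440e-01  5.53070077e-01]
0.65 [511.8, 249.9] [ 0.41966149 -0.498363    0.093     ]
0.87 [509.5, 244.0] 3076
0.56 [324.6, 190.3] 1830
```

View pics/w1.png

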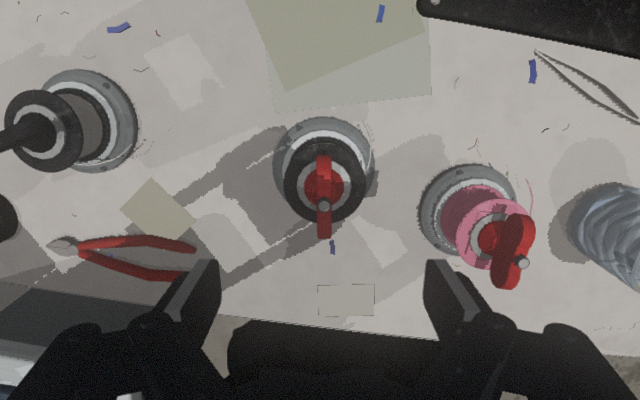

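The wings now run nearly vertical in the picture, from (323,157) to (324,238). The black nut is at (30,130) and the pink decoy at (505,245), both clear of the fingers.

Run:
```python
from h import *
im=cv2.imread('pics/w1.png')[:,:,::-1].copy()
hsv=cv2.cvtColor(im,cv2.COLOR_RGB2HSV)[140:245,290:360].astype(int)
m=((hsv[...,0]<10)|(hsv[...,0]>170))&(hsv[...,1]>110)
for r in range(12,100,7):
    x=np.nonzero(m[r])[0]; 
    if len(x): print(r+140,x.min()+290,x.max()+290)
M=R.from_quat(manip.sense()['tool_rot']).as_matrix();p=np.array(manip.sense()['tcp_pos'])
for px in [(323,157),(324,197),(324,207),(324,238)]:
    for z in (.093,.107): print(px,z,((M.T@(toworld('wrist',px,z)-p))*1000).round(1))
```

```text
159 316 330
166 316 330
173 311 336
180 306 341
187 305 342
194 306 341
201 311 336
215 317 330
222 318 330
229 318 330
236 318 329
(323, 157) 0.093 [28.   0.4 88.4]
(323, 157) 0.107 [31.   0.4 74.4]
(324, 197) 0.093 [ 0.1  1.1 88.4]
(324, 197) 0.107 [ 4.8  1.  74.4]
(324, 207) 0.093 [-7.2  1.1 88.4]
(324, 207) 0.107 [-2.1  1.  74.4]
(324, 238) 0.093 [-30.7   1.1  88.4]
(324, 238) 0.107 [-24.1   1.   74.4]
```

Emit:
{"op": "step_arm", "data": {"targets": "0 1 30 -0.5; 0 1 60 -0.5; 0 1 85 -0.5; 0 1 103 -0.5; 0 1 103 -0.5; 0 1 103 -0.5"}}

```text
t: 1.7
tcp_pos: [0.4403, -0.3559, 0.0785]
tool_rot: [0.997, 0.078, 0.0, 0.0]
force: [0.2, -0.6, 0.8]
finger_gap: 0.997
gripper_force: 0.0
```

Emit:
{"op": "step_arm", "data": {"targets": "0 0 0 0; 0 0 0 0; 0 0 0 0; 0 0 0 0; 0 0 0 0; 0 0 0 0; 0 0 0 0; 0 0 0 0; 0 0 0 0; 0 0 0 0", "gripper": 1, "squeeze": 40}}

```text
t: 2.7
tcp_pos: [0.4403, -0.3556, 0.0792]
tool_rot: [0.997, 0.077, 0.0, 0.0]
force: [-0.6, 0.9, 5.5]
finger_gap: 0.108
gripper_force: 55.6
```

Grasped, with a gap of about 9–10 mm. Next I'll turn +60° about tool z, which points down, so that is clockwise seen from above.

Emit:
{"op": "step_arm", "data": {"targets": "0 0 0 6; 0 0 0 12; 0 0 0 18; 0 0 0 24; 0 0 0 30; 0 0 0 36; 0 0 0 42; 0 0 0 48; 0 0 0 54; 0 0 0 60; 0 0 0 60; 0 0 0 60"}}

```text
t: 3.9
tcp_pos: [0.4405, -0.3548, 0.0792]
tool_rot: [0.902, -0.432, 0.0, -0.001]
force: [0.3, 3.4, 6.2]
finger_gap: 0.11
gripper_force: 55.7
```

Run:
```python
from h import *
s=manip.sense(); M=R.from_quat(s['tool_rot']).as_matrix();print(s['t'],s['q'],np.degrees(np.arctan2(M[1,0],M[0,0])),s['force'],s['ft_torque'],s['finger_gap'])
```

```text
3.9 [-8.76198051e-01  6.66516933e-01  1.70396560e+00  1.67027481e-03
  7.71591919e-01  1.58648803e+00] -51.170116101968105 [0.33049184 3.35017888 6.17529479] [ 0.45807202 -0.01638363 -0.14640501] 0.11026817996379004
```

Emit:
{"op": "step_arm", "data": {"targets": "0 0 0 0; 0 0 0 0; 0 0 0 0; 0 0 0 0; 0 0 0 0; 0 0 0 0; 0 0 0 0; 0 0 0 0; 0 0 0 0; 0 0 0 0", "gripper": 0}}

```text
t: 4.9
tcp_pos: [0.4402, -0.3557, 0.0783]
tool_rot: [0.902, -0.432, 0.0, 0.0]
force: [0.0, 0.1, 0.1]
finger_gap: 1.0
gripper_force: 0.0
```

Emit:
{"op": "step_arm", "data": {"targets": "0 0 -15 0; 0 0 -40 0; 0 0 -70 0; 0 0 -102 0; 0 0 -102 0; 0 0 -102 0; 0 0 -102 0"}}

```text
t: 5.6
tcp_pos: [0.4396, -0.3549, 0.1794]
tool_rot: [0.902, -0.432, -0.001, -0.0]
force: [-0.7, -0.3, 0.1]
finger_gap: 1.0
gripper_force: 0.0
```

Run:
```python
from h import *
im=snap('wrist','w2.png'); s=manip.sense(); M=R.from_quat(s['tool_rot']).as_matrix();print(s['t'],s['tcp_pos'],np.degrees(np.arctan2(M[1,0],M[0,0])),s['force'])
```

```text
5.65 [ 0.43946399 -0.35489321  0.17905274] -51.132163847072 [-0.5619877   0.07361572 -0.34129993]
```

View pics/w2.png

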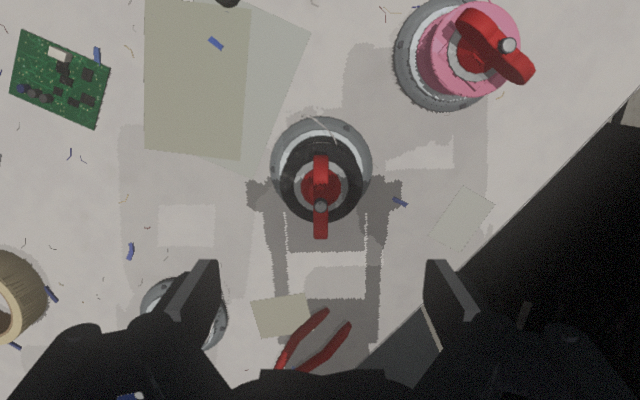

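The wings still run along tool x, from (320,157) to (321,238), after the tool turned 60°. So the nut turned a full 60° clockwise, and the gripper is clear of it.

```bash
python3 -c "
from station import manip
print(manip.sign_off())"
```

```text
the job is handed in; nothing more can be done
None
```

I slackened the red wing nut by 60° (a sixth of a turn) clockwise and left it there, kept the arm away from the black nut and the pink decoy, and handed the job in at about 5.7 s.

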